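# Rotate three flasks to their own stirrers by way of a cork mat

### The arm

A 6-joint arm with a two-finger parallel gripper is mounted at the origin on the work surface. World frame = base frame: x ahead of the robot, y to its left, z up, the work surface at z = 0. Lengths are in m, angles in degrees, forces in N, time in s.
With the tool pointing down it reaches from about 0.35 to 0.875 m from the base axis. Payload 4.2 kg.
Tool frame: the origin (TCP) lies on the front face of the gripper's body, between the roots of the fingers; the fingertips stand 70 mm ahead of it and the grasp point (between the pads) lies 51 mm ahead of it; z points along the fingers, y is the line along which they close (so a half turn about z gives the same grasp; the last joint's range is limited). The gripper opens to 87 mm and grips with 3 to 60 N. Pads are 19 mm wide; open, the fingers measure 117 mm over their backs; the gripper's body (75 mm by 190 mm) begins 51 mm behind the grasp point.
Start: joints at [-52.162, 22.042, 0.453, 0, -68.411, -14.817], TCP at [0.244, -0.575, 0.292] pointing down, gripper open.
Joint ranges: [-179.83, 179.83], [-69.29, 118.12], [-61.27, 80.66], [-181.25, 117.63], [-171.15, -9.14], [-177.46, 177.46]. Speed limits (degrees/s): [159.86, 159.86, 180, 180, 180, 180].

### API

Orientations are given as a 3x3 rotation matrix whose columns are the frame's x, y, z axes.
In Python, from station import r gives the robot as it stands.
- The arm moves only by the shell command python3 -m pendant 'ROWS' [OPENING]. ROWS is JSON, a list of rows, each a list of 2 entries, a list of its own where there are three numbers: the shift along the tool's x, y, z in mm, then the turn, a rotation vector about the tool's x, y, z in rad. A call has 1 to 10 rows; each row is the pose to reach, as a shift and turn from the pose commanded when the call began, along the tool's axes at that moment; what a row does not reach only later rows make up. A row lasts 1/10 s, in which the tool goes at most 50 mm and 8.59 degrees, less where a joint would pass 70% of its speed; a pose out of reach is approached as far as the arm can. A call with a gripper value outside its range is refused whole. OPENING is the opening, from 0 (shut) to 1 (fully open), set as the call begins (- or left out, the last holds). The fingers move at their own pace and stop on an object; the grip force is fixed at half the most. Time passes only in rows, so rows that repeat a pose let the fingers close. It gives the time, the measured TCP pose, the force, the opening and the grip force at its end, in the units of the state.
- r.sense(): the state, without advancing time (a new reading comes with each control period).
- r.capture(name): name is "scene" or "side" or "wrist"; returns a dict with "frame" (420x560x3 uint8, red, green, blue), "vertical_fov" (degrees; the focal length in pixels is half the picture's height over the tangent of half this angle, whatever the lens; pixels are square), "cx", "cy" (the principal point, pixels), "rvec" (rotation vector, rad) and "tvec" (3), from world to camera coordinates, as OpenCV has them. Camera axes: x right, y down, z forward; pixel columns grow to the right and rows downward; lengths in m; the calibration is good to about 2 mm. A picture is of the moment at which its call begins. There is no depth.
- r.finish_job(): hands the job in; it is judged then, once.
The state is a dict: "time_s": time; "joints": joint angles; "joint_velocities": joint speeds; "effort": joint torques, N m; "tcp_pos": TCP position; "ee_rot": TCP orientation; "wrist_force": force on the tool from outside, world axes, zero at the start; "moment": the same for the moment, N m; "gripper_width": opening from 0.0 (shut) to 1.0 (fully open); "gripper_force": force on a finger pad.
Only numpy, scipy, OpenCV 4.12 (cv2) and the standard library are available. Lean on these libraries where they do the work, as an engineer would, in place of code of your own. Each camera call takes 0.05 s, during which the arm holds its last target. There are 200 camera calls.

### The job

The three capped flasks have been put back on one another's stirrers. Park one flask on the empty cork mat and move them about one at a time until every flask stands upright in the middle of the stirrer plate that has the colour of its cap. They are glass: set each down gently rather than dropping it, let none fall over, and leave the beaker and the brown jar where they are.

Things in the scene. Friction and masses are not known exactly. Their poses are not given: they have to be found in the camera images.
- flask_red: Loose clear-glass conical flask closed by a red cylindrical cap, standing upright. 108 mm tall in all, about 0.12 kg: round foot 62 mm in diameter, cone narrowing from 6 mm to 62 mm height, neck 26 mm in diameter from 62 to 80 mm, cap 32 mm in diameter from 80 to 108 mm (grip it by the cap, from above). Origin: centre of its underside; z up along its axis. It starts on a stirrer of another colour.
- flask_blue: Loose clear-glass conical flask closed by a blue cylindrical cap, standing upright. 108 mm tall in all, about 0.12 kg: round foot 62 mm in diameter, cone narrowing from 6 mm to 62 mm height, neck 26 mm in diameter from 62 to 80 mm, cap 32 mm in diameter from 80 to 108 mm (grip it by the cap, from above). Origin: centre of its underside; z up along its axis. It starts on a stirrer of another colour.
- flask_yellow: Loose clear-glass conical flask closed by a yellow cylindrical cap, standing upright. 108 mm tall in all, about 0.12 kg: round foot 62 mm in diameter, cone narrowing from 6 mm to 62 mm height, neck 26 mm in diameter from 62 to 80 mm, cap 32 mm in diameter from 80 to 108 mm (grip it by the cap, from above). Origin: centre of its underside; z up along its axis. It starts on a stirrer of another colour.
- stirrer_red: Fixed compact magnetic stirrer: white housing 130 x 110 mm, 32 mm high, carrying a flat round red plate 92 mm in diameter, whose top is 36 mm above the bench. Origin: on the bench, straight below the centre of the plate; z up. The housing reaches 75 mm from the origin along -x (side with knob and display), 55 mm along +x and 55 mm either way along y.
- stirrer_blue: Fixed compact magnetic stirrer: white housing 130 x 110 mm, 32 mm high, carrying a flat round blue plate 92 mm in diameter, whose top is 36 mm above the bench. Origin: on the bench, straight below the centre of the plate; z up. The housing reaches 75 mm from the origin along -x (side with knob and display), 55 mm along +x and 55 mm either way along y.
- stirrer_yellow: Fixed compact magnetic stirrer: white housing 130 x 110 mm, 32 mm high, carrying a flat round yellow plate 92 mm in diameter, whose top is 36 mm above the bench. Origin: on the bench, straight below the centre of the plate; z up. The housing reaches 75 mm from the origin along -x (side with knob and display), 55 mm along +x and 55 mm either way along y.
- cork_mat: Fixed round brown cork mat 96 mm in diameter, lying on the bench, empty at the start: the free parking spot. Its flat top is 12 mm above the bench. Origin: centre of its underside, on the bench; z up.
- beaker: Loose white cup-shaped beaker without a handle, 68 mm in diameter at the rim and 85 mm tall, among the stirrers. Not part of the job: leave it alone. Origin: centre of its underside.
- amber_jar: Loose brown glass jar with a black lid, 60 mm in diameter, 100 mm tall, on the left of the stirrers. Not part of the job: leave it alone. All other clutter on the bench is fixed and under 140 mm tall, except an evaporator at the left edge of the bench, 0.5 m or more to the left of the robot's middle line. Origin: centre of its underside.

How it is judged (in metres and radians):
On the way:
1. one of the flasks stands on the cork mat, upright, let go and at rest, within 15 mm of its middle (((horizontal distance between flask_red and cork_mat below 0.015 m and z of flask_red in the frame of cork_mat between 0.007 and 0.018 m and angle between flask_red's own z axis and vertical below 0.1 rad and linear speed of flask_red below 0.02 m/s and angular speed of flask_red below 0.2 rad/s and contact force between flask_red and the fingers below 0.05 N) or (horizontal distance between flask_blue and cork_mat below 0.015 m and z of flask_blue in the frame of cork_mat between 0.007 and 0.018 m and angle between flask_blue's own z axis and vertical below 0.1 rad and linear speed of flask_blue below 0.02 m/s and angular speed of flask_blue below 0.2 rad/s and contact force between flask_blue and the fingers below 0.05 N) or (horizontal distance between flask_yellow and cork_mat below 0.015 m and z of flask_yellow in the frame of cork_mat between 0.007 and 0.018 m and angle between flask_yellow's own z axis and vertical below 0.1 rad and linear speed of flask_yellow below 0.02 m/s and angular speed of flask_yellow below 0.2 rad/s and contact force between flask_yellow and the fingers below 0.05 N))), for 0.2 s.
At the end, for the whole second after the job is handed in: Each flask stands on the plate of its own colour, within 15 mm of the plate's centre (its foot wholly on the plate), upright within 0.1 rad, at rest and released (horizontal distance between flask_red and stirrer_red below 0.015 m and z of flask_red in the frame of stirrer_red between 0.031 and 0.042 m and angle between each of flask_red, flask_blue, flask_yellow's own z axis and vertical below 0.1 rad and linear speed of each of flask_red, flask_blue, flask_yellow below 0.02 m/s and angular speed of each of flask_red, flask_blue, flask_yellow below 0.2 rad/s and contact force between each of flask_red, flask_blue, flask_yellow and the fingers below 0.05 N and horizontal distance between flask_blue and stirrer_blue below 0.015 m and z of flask_blue in the frame of stirrer_blue between 0.031 and 0.042 m and horizontal distance between flask_yellow and stirrer_yellow below 0.015 m and z of flask_yellow in the frame of stirrer_yellow between 0.031 and 0.042 m); the robot touches nothing.
It fails at once if a flask falls over (tilts by more than 0.7 rad) (angle between any of flask_red, flask_blue, flask_yellow's own z axis and vertical above 0.7 rad).
It fails at once if the beaker or the brown jar is moved by more than 20 mm (distance of any of beaker, amber_jar from where it was at the start of the episode above 0.02 m).
It fails at once if a flask is dropped or knocked (out of the fingers it moves faster than 0.4 m/s, a fall of about 8 mm) ((contact force between flask_red and the fingers below 0.05 N and linear speed of flask_red above 0.4 m/s) or (contact force between flask_blue and the fingers below 0.05 N and linear speed of flask_blue above 0.4 m/s) or (contact force between flask_yellow and the fingers below 0.05 N and linear speed of flask_yellow above 0.4 m/s)).
It also fails if it takes over 104 s, if anything falls off the work surface, if the arm or the gripper's body presses on something with over 40 N, if the wrist force passes 120 N, or if a joint passes its speed limit or range.

## Working session

There is one attempt and no reset: what is moved stays moved. The work goes in short steps, Python scripts to look and compute and a shell command to move; the robot and the scene stay as the last step left them, time stands still between calls to the robot, and variables do not carry over. Pictures are saved under pics/ and viewed, at most 14 in all, crops included, and the job is handed in when it is done.

```bash
mkdir -p pics; ls
cat > h.py <<'E'
import numpy as np, cv2
from station import r
def cap(n, save=None):
    c=r.capture(n); f=c["frame"]
    if save: cv2.imwrite(f"pics/{save}.png", f[:,:,::-1])
    h=f.shape[0]; c["f"]=h/2/np.tan(np.radians(c["vertical_fov"])/2)
    c["R"]=cv2.Rodrigues(np.array(c["rvec"],float))[0]; c["t"]=np.array(c["tvec"],float).reshape(3)
    return c
def ray(c,u,v,z):
    d=c["R"].T@np.array([(u-c["cx"])/c["f"],(v-c["cy"])/c["f"],1]); o=-c["R"].T@c["t"]
    return o+d*(z-o[2])/d[2]
def proj(c,p):
    q=c["R"]@np.array(p)+c["t"]; return c["f"]*q[:2]/q[2]+[c["cx"],c["cy"]]
E
python3 - <<'E'
from h import *
for n in ("scene","side","wrist"):
    c=cap(n,n); print(n,-c["R"].T@c["t"],c["f"])
s=r.sense();print(s["time_s"],s["tcp_pos"],s["ee_rot"],s["gripper_width"])
E
```

```text
pics
scene [1.0794455  0.62062527 0.59498863] 406.5515622690144
side [0.3831427  0.83483386 0.68550962] 463.67040607671504
wrist [ 0.16885209 -0.60579307  0.3852623 ] 377.3451591148263
0.15 [ 0.24432014 -0.57490463  0.2914315 ] [[-9.20390974e-01 -3.90998603e-01 -7.40665026e-04]
 [-3.90999285e-01  9.20389873e-01  1.42870885e-03]
 [ 1.23077424e-04  1.60457023e-03 -9.99998705e-01]] 1.0052103122440235
```

View pics/scene.png

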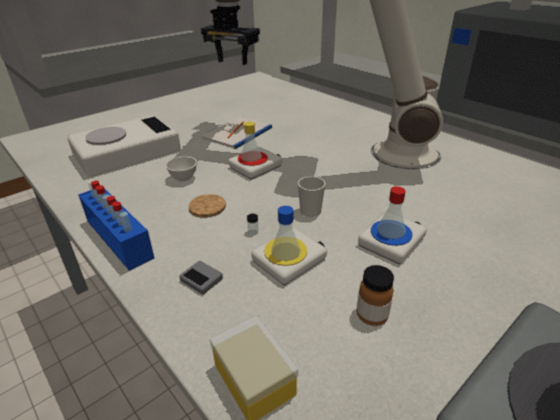

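View pics/side.png

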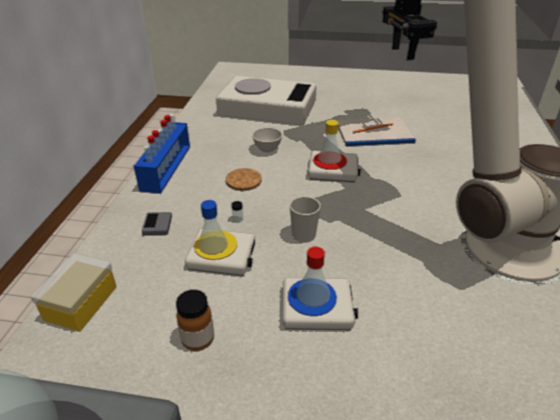

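The pictures show the yellow cap (scene 250,130) on the red plate (253,158), the blue cap (286,215) on the yellow plate (286,250), the red cap (397,195) on the blue plate (391,233), and the empty cork mat at (207,205). The beaker is at (311,196) and the jar at (375,295).

```bash
cat >> h.py <<'E'
HUE={"red":[(0,6),(174,180)],"blue":[(105,125)],"yellow":[(22,32)],"cork":[(8,18)]}
def mask(c,col,smin=150,vmin=60):
    hsv=cv2.cvtColor(c["frame"],cv2.COLOR_RGB2HSV); m=0
    for a,b in HUE[col]: m=m|cv2.inRange(hsv,(a,smin,vmin),(b,255,255))
    return m
def blob(m,uv):  # mask component nearest to uv
    n,l,st,ce=cv2.connectedComponentsWithStats(m)
    k=[i for i in range(1,n) if st[i,4]>25]
    i=min(k,key=lambda i:np.hypot(*(ce[i]-uv))); return (l==i).astype(np.uint8),ce[i],st[i]
def disc(c,m,z):  # circle centre and diameter of a flat disc at height z
    p=cv2.findContours(m,cv2.RETR_EXTERNAL,cv2.CHAIN_APPROX_NONE)[0]
    p=max(p,key=len)[:,0,:]
    w=np.array([ray(c,u,v,z)[:2] for u,v in p],np.float32)
    (x,y),rad=cv2.minEnclosingCircle(w); return x,y,2*rad
def tri(cs,uvs):
    A=[];b=[]
    for c,(u,v) in zip(cs,uvs):
        d=c["R"].T@np.array([(u-c["cx"])/c["f"],(v-c["cy"])/c["f"],1]); d/=np.linalg.norm(d); o=-c["R"].T@c["t"]
        P=np.eye(3)-np.outer(d,d); A.append(P); b.append(P@o)
    return np.linalg.solve(sum(A),sum(b))
E
python3 - <<'E'
from h import *
np.set_printoptions(precision=4,suppress=True)
a,b=cap("scene"),cap("side")
caps={"yellow":((250,130),(332,128)),"blue":((286,215),(209,209)),"red":((397,195),(316,258))}
pl={"red":((253,158),(330,160)),"yellow":((286,250),(215,244)),"blue":((391,233),(312,296)),"cork":((207,205),(244,179))}
for k,(p,q) in caps.items():
    B=[blob(mask(c,k),uv) for c,uv in ((a,p),(b,q))]
    print("cap",k,tri([a,b],[x[1] for x in B]),[x[1] for x in B],[x[2][2:] for x in B])
for k,(p,q) in pl.items():
    for c,uv in ((a,p),(b,q)):
        m,ce,st=blob(mask(c,k,90 if k=="cork" else 140),uv); print("disc",k,np.array(disc(c,m,.012 if k=="cork" else .036)),ce,st)
E
```

```text
cap yellow [ 0.422 -0.263  0.13 ] [array([249.0204, 127.398 ]), array([331.5524, 126.2587])] [array([ 9, 12, 98], dtype=int32), array([ 12,  14, 143], dtype=int32)]
cap blue [0.6384 0.1309 0.1299] [array([285.3755, 214.559 ]), array([208.7136, 209.0636])] [array([ 14,  18, 229], dtype=int32), array([ 14,  18, 220], dtype=int32)]
cap red [0.4156 0.2367 0.1295] [array([396.8341, 194.8057]), array([315.2426, 257.1311])] [array([ 15,  17, 211], dtype=int32), array([ 17,  22, 305], dtype=int32)]
disc red [ 0.4247 -0.2526  0.0903] [253.4636 160.053 ] [238 152  29  13 151]
disc red [ 0.4202 -0.2536  0.0894] [329.7104 162.8688] [313 154  34  15 221]
disc yellow [0.6375 0.1292 0.0904] [284.8239 254.0795] [265 239  42  26 352]
disc yellow [0.6328 0.1277 0.0918] [218.8422 247.7039] [195 231  42  28 412]
disc blue [0.4219 0.242  0.0889] [391.3497 236.1532] [371 222  41  23 346]
disc blue [0.4168 0.2413 0.0899] [310.4304 301.8074] [289 281  47  34 618]
disc cork [ 0.6477 -0.1626  0.1044] [206.6898 205.3272] [189 195  36  22 648]
disc cork [ 0.6408 -0.1631  0.1064] [243.2347 178.7331] [226 168  35  23 622]
```

```bash
python3 -m pendant '[[[-10,8,0],[0,0,0]],[[-35,27,0],[0,0,0.08]],[[-75,57,0],[0,0,0.16]],[[-120,91,0],[0,0,0.24]],[[-165,126,0],[0,0,0.32]],[[-210,160,0],[0,0,0.4]],[[-250,191,0],[0,0,0.4]],[[-275,210,0],[0,0,0.4]],[[-286,218,0],[0,0,0.4]],[[-286,218,0],[0,0,0.4]]]' 1
python3 - <<'E'
from h import *
c=cap("wrist","w1"); s=r.sense(); print(s["tcp_pos"],s["ee_rot"],s["joints"])
print(-c["R"].T@c["t"], proj(c,[.422,-.263,.144]),proj(c,[.422,-.253,.036]))
E
```

```text
time_s: 1.25
tcp_pos: [0.4233, -0.2602, 0.2926]
ee_rot: [[-1.0, -0.006, 0.001], [-0.006, 1.0, 0.0], [-0.001, 0.0, -1.0]]
wrist_force: [-0.1, 0.0, -0.2]
gripper_width: 0.997
gripper_force: 0.0
[ 0.42266248 -0.26129486  0.29243138] [[-9.99988858e-01 -4.71288747e-03  2.70103693e-04]
 [-4.71287209e-03  9.99988893e-01  5.75775722e-05]
 [-2.70372049e-04  5.63039666e-05 -9.99999962e-01]] [-1.29692144e+01  9.49247849e+00 -1.70601586e+01 -7.47752970e-03
 -6.34330224e+01 -7.67574131e+01]
[ 0.34111316 -0.25913008  0.3864471 ] [268.08566025 215.87151579] [280.43807176 179.95962452]
```

View pics/w1.png

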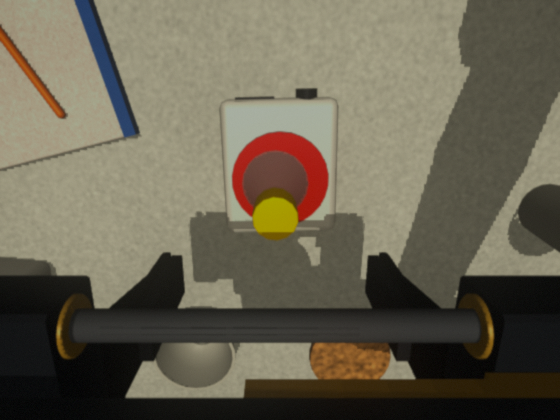

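The wrist picture shows the yellow cap at about (275,217), the red plate around (280,179) and the housing around it. The cork mat is partly visible at (350,357). I will measure the cap top and the plate from here.

```bash
cat >> h.py <<'E'
def measure(c,cap=None,cz=.144,plate=None,pz=.036):
    if cap:
        p=proj(c,[*cap[1],cz]); m,ce,st=blob(mask(c,cap[0]),p); print("cap",cap[0],np.round(disc(c,m,cz),4),ce.round(),st)
    if plate:
        p=proj(c,[*plate[1],pz]); m,ce,st=blob(mask(c,plate[0],90 if plate[0]=="cork" else 140),p); print("disc",plate[0],np.round(disc(c,m,pz),4),ce.round(),st)
E
python3 - <<'E'
from h import *
c=cap("wrist"); measure(c,("yellow",(.422,-.263)),.144,("red",(.422,-.253)))
print(r.sense()["tcp_pos"])
E
```

```text
cap yellow [ 0.4213 -0.2588  0.0367] [277. 216.] [ 254  190   46   52 1811]
disc red [ 0.4226 -0.2533  0.0918] [286. 169.] [ 234  133   95   89 3362]
[ 0.422259   -0.26214159  0.2923196 ]
```

```bash
python3 -m pendant '[[[-1,2,5],[0,0,0]],[[-1,2,18],[0,0,0]],[[-1,2,36],[0,0,0]],[[-1,2,54],[0,0,0]],[[-1,2,72],[0,0,0]],[[-1,2,88],[0,0,0]],[[-1,2,100],[0,0,0]],[[-1,2,107],[0,0,0]],[[-1,2,111],[0,0,0]],[[-1,2,111],[0,0,0]]]'
python3 -m pendant '[[[0,0,0],[0,0,0]],[[0,0,0],[0,0,0]],[[0,0,0],[0,0,0]],[[0,0,0],[0,0,0]],[[0,0,0],[0,0,0]],[[0,0,0],[0,0,0]],[[0,0,0],[0,0,0]],[[0,0,0],[0,0,0]],[[0,0,0],[0,0,0]],[[0,0,0],[0,0,0]]]' 0
```

```text
time_s: 2.35
tcp_pos: [0.423, -0.2611, 0.1809]
ee_rot: [[-1.0, -0.001, -0.001], [-0.001, 1.0, 0.0], [0.001, 0.0, -1.0]]
wrist_force: [-0.5, 0.2, -0.1]
gripper_width: 1.004
gripper_force: 0.0
time_s: 3.35
tcp_pos: [0.4234, -0.2607, 0.1812]
ee_rot: [[-1.0, -0.002, -0.0], [-0.002, 1.0, 0.0], [0.0, 0.0, -1.0]]
wrist_force: [-0.1, 0.8, 0.5]
gripper_width: 0.359
gripper_force: 30.0
```

```bash
python3 -m pendant '[[[0,0,-3],[0,0,0]],[[0,0,-10],[0,0,0]],[[0,0,-24],[0,0,0]],[[0,0,-42],[0,0,0]],[[0,0,-62],[0,0,0]],[[0,0,-82],[0,0,0]],[[0,0,-100],[0,0,0]],[[0,0,-113],[0,0,0]],[[0,0,-120],[0,0,0]],[[0,0,-122],[0,0,0]]]'
python3 - <<'E'
from h import *
c=cap("wrist"); s=r.sense(); t=s["tcp_pos"]; print(t,s["wrist_force"])
measure(c,("yellow",(t[0],t[1])),t[2]-.181+.144,("red",(.422,-.253)))
measure(c,None,0,("cork",(.644,-.163)),.012)
E
```

```text
time_s: 4.35
tcp_pos: [0.4235, -0.2607, 0.3042]
ee_rot: [[-1.0, -0.002, 0.002], [-0.002, 1.0, -0.0], [-0.002, -0.0, -1.0]]
wrist_force: [-0.8, 0.3, -0.9]
gripper_width: 0.358
gripper_force: 30.0
[ 0.42338124 -0.26069579  0.3037495 ] [-0.17572862  0.58419257 -1.15626188]
cap yellow [ 0.4156 -0.2595  0.0349] [274. 282.] [ 235  249   79   60 3827]
disc red [ 0.4224 -0.2532  0.0912] [282. 162.] [ 235  130   93   73 4261]
disc cork [ 0.658  -0.1987  0.0615] [321. 364.] [311 342  24  39 391]
```

```bash
python3 -m pendant '[[[-4,2,0],[0,0,0]],[[-15,7,0],[0,0,0]],[[-34,15,0],[0,0,0]],[[-57,25,0],[0,0,0]],[[-82,36,0],[0,0,0]],[[-107,47,0],[0,0,0]],[[-132,58,0],[0,0,0]],[[-157,70,0],[0,0,0]],[[-180,80,0],[0,0,0]],[[-198,88,0],[0,0,0]]]'
python3 -m pendant '[[[-12,6,0],[0,0,0]],[[-19,9,0],[0,0,0]],[[-22,10,0],[0,0,0]],[[-22,10,0],[0,0,0]],[[-22,10,0],[0,0,0]]]'
python3 - <<'E'
from h import *
c=cap("wrist","w2"); s=r.sense(); t=s["tcp_pos"]; print(t)
measure(c,None,0,("cork",(.644,-.163)),.012)
E
```

```text
time_s: 5.4
tcp_pos: [0.6239, -0.1705, 0.3018]
ee_rot: [[-1.0, -0.003, -0.001], [-0.003, 1.0, 0.0], [0.001, 0.0, -1.0]]
wrist_force: [-0.6, -0.6, -0.9]
gripper_width: 0.358
gripper_force: 30.0
time_s: 5.9
tcp_pos: [0.6428, -0.1627, 0.3035]
ee_rot: [[-1.0, -0.001, -0.0], [-0.001, 1.0, 0.0], [0.0, 0.0, -1.0]]
wrist_force: [0.6, 0.7, -0.9]
gripper_width: 0.359
gripper_force: 30.0
[ 0.64267318 -0.16272111  0.303608  ]
disc cork [ 0.6426 -0.1676  0.096 ] [267. 160.] [ 223  127   92   75 4391]
```

View pics/w2.png

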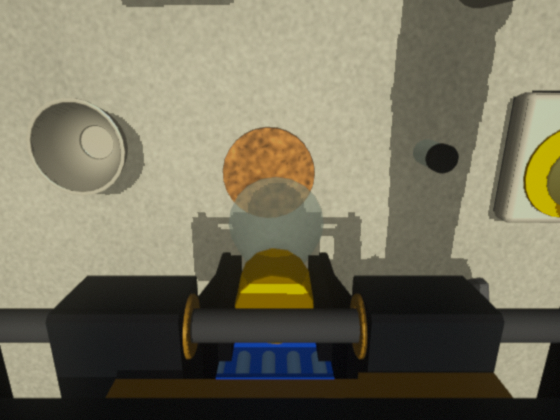

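The wrist picture shows the held flask at (276,225) and the mat at (268,172). The fitted mat diameter is 96 mm, as given, so I trust this centre (0.643, -0.167) and correct y by -4.5 mm. The scene and side masks had also taken in the mat's edge wall.

```bash
python3 -m pendant '[[[0,-2,4],[0,0,0]],[[0,-4,16],[0,0,0]],[[0,-4.5,34],[0,0,0]],[[0,-4.5,56],[0,0,0]],[[0,-4.5,80],[0,0,0]],[[0,-4.5,104],[0,0,0]],[[0,-4.5,123],[0,0,0]],[[0,-4.5,135],[0,0,0]],[[0,-4.5,140],[0,0,0]],[[0,-4.5,142],[0,0,0]]]'
python3 -m pendant '[[[0,0,0],[0,0,0]],[[0,0,1],[0,0,0]],[[0,0,2],[0,0,0]],[[0,0,2],[0,0,0]],[[0,0,2],[0,0,0]]]'
```

```text
time_s: 6.95
tcp_pos: [0.6432, -0.167, 0.1609]
ee_rot: [[-1.0, -0.002, -0.0], [-0.002, 1.0, -0.0], [0.0, -0.0, -1.0]]
wrist_force: [-0.4, -0.1, -1.2]
gripper_width: 0.358
gripper_force: 30.0
time_s: 7.45
tcp_pos: [0.6433, -0.1668, 0.1595]
ee_rot: [[-1.0, -0.002, 0.0], [-0.002, 1.0, -0.0], [-0.0, -0.0, -1.0]]
wrist_force: [-0.2, -0.1, -0.9]
gripper_width: 0.357
gripper_force: 30.0
```

Still hanging (-0.9 N); expected contact is at TCP z of about 0.157.

```bash
python3 -m pendant '[[[0,0,1],[0,0,0]],[[0,0,1.5],[0,0,0]],[[0,0,2],[0,0,0]],[[0,0,2],[0,0,0]],[[0,0,2],[0,0,0]]]'
python3 -m pendant '[[[0,0,0.5],[0,0,0]],[[0,0,1],[0,0,0]],[[0,0,1],[0,0,0]],[[0,0,1],[0,0,0]]]'
```

```text
time_s: 7.95
tcp_pos: [0.6433, -0.1668, 0.1573]
ee_rot: [[-1.0, -0.002, 0.0], [-0.002, 1.0, -0.0], [-0.0, -0.0, -1.0]]
wrist_force: [0.3, -0.1, -0.9]
gripper_width: 0.363
gripper_force: 30.0
time_s: 8.35
tcp_pos: [0.6436, -0.1668, 0.1572]
ee_rot: [[-1.0, -0.002, 0.001], [-0.002, 1.0, -0.0], [-0.001, -0.0, -1.0]]
wrist_force: [-0.8, 1.5, 5.8]
gripper_width: 0.355
gripper_force: 30.0
```

Contact (+5.8 N). I release, then rise.

```bash
python3 -m pendant '[[[0,0,0],[0,0,0]],[[0,0,0],[0,0,0]],[[0,0,0],[0,0,0]],[[0,0,0],[0,0,0]],[[0,0,0],[0,0,0]],[[0,0,0],[0,0,0]],[[0,0,0],[0,0,0]],[[0,0,0],[0,0,0]],[[0,0,0],[0,0,0]],[[0,0,0],[0,0,0]]]' 1
python3 -m pendant '[[[0,0,-3],[0,0,0]],[[0,0,-12],[0,0,0]],[[0,0,-28],[0,0,0]],[[0,0,-48],[0,0,0]],[[0,0,-70],[0,0,0]],[[0,0,-92],[0,0,0]],[[0,0,-112],[0,0,0]],[[0,0,-128],[0,0,0]],[[0,0,-135],[0,0,0]],[[0,0,-136],[0,0,0]]]'
python3 - <<'E'
from h import *
c=cap("wrist","w3"); s=r.sense(); t=s["tcp_pos"]; print(t)
measure(c,("yellow",(.643,-.167)),.120,("cork",(.644,-.167)),.012)
E
```

```text
time_s: 9.35
tcp_pos: [0.6432, -0.1668, 0.1563]
ee_rot: [[-1.0, -0.002, 0.0], [-0.002, 1.0, 0.0], [-0.0, 0.0, -1.0]]
wrist_force: [-0.7, -0.1, -0.4]
gripper_width: 1.001
gripper_force: 0.0
time_s: 10.35
tcp_pos: [0.6435, -0.1668, 0.2938]
ee_rot: [[-1.0, -0.002, 0.003], [-0.002, 1.0, -0.0], [-0.003, -0.0, -1.0]]
wrist_force: [0.1, 0.5, 0.2]
gripper_width: 0.998
gripper_force: 0.0
[ 0.64316555 -0.16677339  0.29272952]
cap yellow [ 0.6409 -0.1646  0.0368] [276. 203.] [ 255  179   42   48 1608]
disc cork [ 0.6425 -0.1673  0.0962] [269. 163.] [ 226  126   94   90 3440]
```

View pics/w3.png

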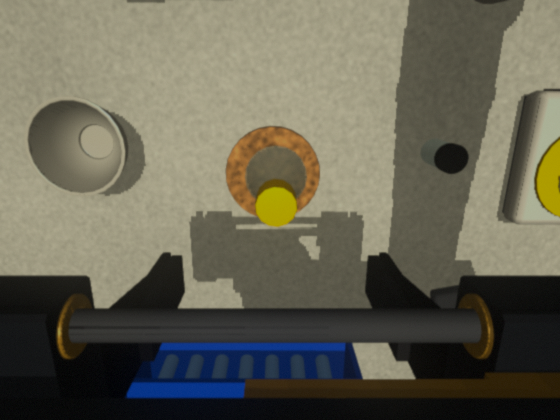

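The flask stands centred on the mat: cap at (276,207), foot ring concentric at (272,171). Next is the red-capped flask on the blue plate, at about (0.416, 0.237).

```bash
python3 -m pendant '[[[5,8,0],[0,0,0]],[[16,28,0],[0,0,0]],[[33,58,0],[0,0,0]],[[53,93,0],[0,0,0]],[[73,129,0],[0,0,0]],[[93,165,0],[0,0,0]],[[113,200,0],[0,0,0]],[[133,236,0],[0,0,0]],[[153,271,0],[0,0,0]],[[173,306,0],[0,0,0]]]'
python3 -m pendant '[[[18,32,0],[0,0,0]],[[34,60,0],[0,0,0]],[[46,80,0],[0,0,0]],[[53,93,0],[0,0,0]],[[55,97,0],[0,0,0]],[[55,97,0],[0,0,0]]]'
python3 - <<'E'
from h import *
c=cap("wrist"); s=r.sense(); t=s["tcp_pos"]; print(t,s["joints"])
measure(c,("red",(.4156,.2367)),.144,("blue",(.419,.2415)),.036)
E
```

```text
time_s: 11.4
tcp_pos: [0.4678, 0.14, 0.2914]
ee_rot: [[-1.0, -0.002, -0.002], [-0.002, 1.0, -0.001], [0.002, -0.001, -1.0]]
wrist_force: [0.8, 0.4, 0.3]
gripper_width: 0.997
gripper_force: 0.0
time_s: 12.0
tcp_pos: [0.4139, 0.2359, 0.2917]
ee_rot: [[-1.0, -0.003, -0.001], [-0.003, 1.0, -0.001], [0.001, -0.001, -1.0]]
wrist_force: [1.3, -0.7, 0.6]
gripper_width: 1.002
gripper_force: 0.0
[0.4141959  0.23548884 0.29178207] [ 4.92152015e+01  7.49101364e+00 -1.96058324e+01 -2.69367605e-03
 -6.29708336e+01 -1.39089067e+02]
cap red [0.4144 0.2397 0.0372] [278. 219.] [ 255  193   47   52 1861]
disc blue [0.4192 0.242  0.0906] [282. 177.] [ 233  140   95   86 2886]
```

```bash
python3 -m pendant '[[[-2,2,5],[0,0,0]],[[-2,2,18],[0,0,0]],[[-2,2,36],[0,0,0]],[[-2,2,54],[0,0,0]],[[-2,2,72],[0,0,0]],[[-2,2,88],[0,0,0]],[[-2,2,100],[0,0,0]],[[-2,2,107],[0,0,0]],[[-2,2,111],[0,0,0]],[[-2,2,111],[0,0,0]]]'
python3 -m pendant '[[[0,0,0],[0,0,0]],[[0,0,0],[0,0,0]],[[0,0,0],[0,0,0]],[[0,0,0],[0,0,0]],[[0,0,0],[0,0,0]],[[0,0,0],[0,0,0]],[[0,0,0],[0,0,0]],[[0,0,0],[0,0,0]],[[0,0,0],[0,0,0]],[[0,0,0],[0,0,0]]]' 0
python3 -m pendant '[[[0,0,-3],[0,0,0]],[[0,0,-10],[0,0,0]],[[0,0,-24],[0,0,0]],[[0,0,-42],[0,0,0]],[[0,0,-62],[0,0,0]],[[0,0,-82],[0,0,0]],[[0,0,-100],[0,0,0]],[[0,0,-113],[0,0,0]],[[0,0,-122],[0,0,0]],[[0,0,-124],[0,0,0]]]'
```

```text
time_s: 13.05
tcp_pos: [0.4167, 0.2375, 0.1809]
ee_rot: [[-1.0, -0.001, -0.0], [-0.001, 1.0, -0.001], [0.0, -0.001, -1.0]]
wrist_force: [-0.2, 0.1, 0.4]
gripper_width: 0.999
gripper_force: 0.0
time_s: 14.05
tcp_pos: [0.4165, 0.2379, 0.1813]
ee_rot: [[-1.0, -0.002, 0.0], [-0.002, 1.0, 0.0], [-0.0, 0.0, -1.0]]
wrist_force: [0.3, 1.1, 0.7]
gripper_width: 0.361
gripper_force: 30.0
time_s: 15.05
tcp_pos: [0.4167, 0.2379, 0.3064]
ee_rot: [[-1.0, -0.002, 0.001], [-0.002, 1.0, 0.001], [-0.001, 0.001, -1.0]]
wrist_force: [-1.6, 0.5, -1.3]
gripper_width: 0.361
gripper_force: 30.0
```

```bash
python3 -m pendant '[[[0,-4,0],[0,0,0]],[[0,-15,0],[0,0,0]],[[0,-35,0],[0,0,0]],[[0,-62,0],[0,0,0]],[[0,-92,0],[0,0,0]],[[0,-122,0],[0,0,0]],[[-1,-152,0],[0,0,0]],[[-2,-182,0],[0,0,0]],[[-3,-212,0],[0,0,0]],[[-3,-242,0],[0,0,0]]]'
python3 -m pendant '[[[0,-30,0],[0,0,0]],[[0,-60,0],[0,0,0]],[[0,-90,0],[0,0,0]],[[0,-120,0],[0,0,0]],[[-1,-150,0],[0,0,0]],[[-2,-180,0],[0,0,0]],[[-2,-208,0],[0,0,0]],[[-2,-230,0],[0,0,0]],[[-2,-244,0],[0,0,0]],[[-2,-249,0],[0,0,0]]]'
python3 -m pendant '[[[0,0,0],[0,0,0]],[[0,0,0],[0,0,0]],[[0,0,0],[0,0,0]]]'
python3 - <<'E'
from h import *
c=cap("wrist","w4"); s=r.sense(); t=s["tcp_pos"]; print(t)
measure(c,None,.144,("red",(.422,-.27)),.036)
E
```

```text
time_s: 16.05
tcp_pos: [0.4191, -0.0061, 0.3046]
ee_rot: [[-1.0, -0.002, -0.002], [-0.002, 1.0, -0.001], [0.002, -0.001, -1.0]]
wrist_force: [0.9, -0.1, -0.8]
gripper_width: 0.362
gripper_force: 30.0
time_s: 17.05
tcp_pos: [0.4217, -0.2543, 0.3045]
ee_rot: [[-1.0, 0.0, -0.002], [0.0, 1.0, 0.0], [0.002, 0.0, -1.0]]
wrist_force: [-0.5, -0.4, -1.5]
gripper_width: 0.359
gripper_force: 30.0
time_s: 17.35
tcp_pos: [0.4224, -0.2525, 0.3053]
ee_rot: [[-1.0, -0.003, 0.0], [-0.003, 1.0, 0.0], [-0.0, 0.0, -1.0]]
wrist_force: [-0.0, 0.7, -1.4]
gripper_width: 0.365
gripper_force: 30.0
[ 0.42242826 -0.25248464  0.30536531]
disc red [ 0.4225 -0.2533  0.0914] [271. 163.] [ 226  132   93   70 4131]
```

View pics/w4.png

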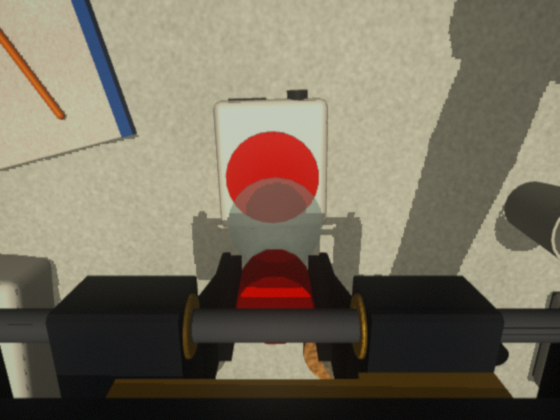

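The empty red plate is at (272,177) with the held flask in line at (276,240). I lower it with 1.5 mm of correction in y.

```bash
python3 -m pendant '[[[0,-1.5,4],[0,0,0]],[[0,-1.5,15],[0,0,0]],[[0,-1.5,32],[0,0,0]],[[0,-1.5,52],[0,0,0]],[[0,-1.5,73],[0,0,0]],[[0,-1.5,92],[0,0,0]],[[0,-1.5,106],[0,0,0]],[[0,-1.5,115],[0,0,0]],[[0,-1.5,119],[0,0,0]],[[0,-1.5,121],[0,0,0]]]'
python3 -m pendant '[[[0,0,0],[0,0,0]],[[0,0,0.5],[0,0,0]],[[0,0,1],[0,0,0]],[[0,0,1.5],[0,0,0]],[[0,0,2],[0,0,0]],[[0,0,2],[0,0,0]],[[0,0,2],[0,0,0]]]'
```

```text
time_s: 18.4
tcp_pos: [0.4224, -0.2547, 0.184]
ee_rot: [[-1.0, -0.002, -0.0], [-0.002, 1.0, -0.0], [0.0, -0.0, -1.0]]
wrist_force: [0.8, -0.2, -2.0]
gripper_width: 0.363
gripper_force: 30.0
time_s: 19.1
tcp_pos: [0.4224, -0.2547, 0.1823]
ee_rot: [[-1.0, -0.002, -0.0], [-0.002, 1.0, -0.0], [0.0, -0.0, -1.0]]
wrist_force: [0.4, 0.3, -1.7]
gripper_width: 0.358
gripper_force: 30.0
```

```bash
python3 -m pendant '[[[0,0,0.5],[0,0,0]],[[0,0,1],[0,0,0]],[[0,0,1.3],[0,0,0]],[[0,0,1.3],[0,0,0]],[[0,0,1.3],[0,0,0]]]'
```

```text
time_s: 19.6
tcp_pos: [0.4225, -0.2547, 0.1812]
ee_rot: [[-1.0, -0.002, 0.0], [-0.002, 1.0, -0.0], [-0.0, -0.0, -1.0]]
wrist_force: [-1.5, 1.4, 1.6]
gripper_width: 0.358
gripper_force: 30.0
```

In contact. I release, rise, and check the placing.

```bash
python3 -m pendant '[[[0,0,0],[0,0,0]],[[0,0,0],[0,0,0]],[[0,0,0],[0,0,0]],[[0,0,0],[0,0,0]],[[0,0,0],[0,0,0]],[[0,0,0],[0,0,0]],[[0,0,0],[0,0,0]],[[0,0,0],[0,0,0]],[[0,0,0],[0,0,0]],[[0,0,0],[0,0,0]]]' 1
python3 -m pendant '[[[0,0,-3],[0,0,0]],[[0,0,-12],[0,0,0]],[[0,0,-26],[0,0,0]],[[0,0,-44],[0,0,0]],[[0,0,-62],[0,0,0]],[[0,0,-80],[0,0,0]],[[0,0,-95],[0,0,0]],[[0,0,-106],[0,0,0]],[[0,0,-111],[0,0,0]],[[0,0,-111],[0,0,0]]]'
python3 - <<'E'
from h import *
c=cap("wrist"); s=r.sense(); t=s["tcp_pos"]; print(t)
measure(c,("red",(.4225,-.2547)),.144,None,.036)
E
python3 -m pendant '[[[-5,8,0],[0,0,0]],[[-16,28,0],[0,0,0]],[[-32,57,0],[0,0,0]],[[-51,90,0],[0,0,0]],[[-70,124,0],[0,0,0]],[[-89,158,0],[0,0,0]],[[-108,192,0],[0,0,0]],[[-127,226,0],[0,0,0]],[[-146,260,0],[0,0,0]],[[-165,294,0],[0,0,0]]]'
python3 -m pendant '[[[-17,30,0],[0,0,0]],[[-32,57,0],[0,0,0]],[[-43,77,0],[0,0,0]],[[-50,89,0],[0,0,0]],[[-52,92,0],[0,0,0]],[[-52,92,0],[0,0,0]]]'
python3 - <<'E'
from h import *
c=cap("wrist","w5"); s=r.sense(); t=s["tcp_pos"]; print(t,s["joints"])
measure(c,("blue",(.6384,.1309)),.144,("yellow",(.635,.128)),.036)
E
```

```text
time_s: 20.6
tcp_pos: [0.4224, -0.2547, 0.181]
ee_rot: [[-1.0, -0.002, -0.0], [-0.002, 1.0, -0.0], [0.0, -0.0, -1.0]]
wrist_force: [-0.9, 0.4, -0.0]
gripper_width: 0.995
gripper_force: 0.0
time_s: 21.6
tcp_pos: [0.4225, -0.2548, 0.2926]
ee_rot: [[-1.0, -0.002, 0.001], [-0.002, 1.0, -0.0], [-0.001, -0.0, -1.0]]
wrist_force: [0.2, -0.0, 0.2]
gripper_width: 0.997
gripper_force: 0.0
[ 0.42224394 -0.2546042   0.29182898]
cap red [ 0.4021 -0.2531  0.0729] [274. 186.] [ 227  133   96  107 5197]
time_s: 22.65
tcp_pos: [0.5872, 0.0418, 0.2909]
ee_rot: [[-1.0, -0.002, -0.002], [-0.002, 1.0, -0.0], [0.002, -0.0, -1.0]]
wrist_force: [0.7, 0.1, 0.1]
gripper_width: 1.002
gripper_force: 0.0
time_s: 23.25
tcp_pos: [0.6385, 0.1318, 0.2913]
ee_rot: [[-1.0, -0.002, -0.001], [-0.002, 1.0, -0.001], [0.001, -0.001, -1.0]]
wrist_force: [-0.4, 0.2, -0.9]
gripper_width: 1.003
gripper_force: 0.0
[0.63832665 0.13120966 0.29162372] [ 2.58090666e+01  2.47038783e+01  4.53853299e+00 -2.81817130e-03
 -6.98953478e+01 -1.15725821e+02]
cap blue [0.6393 0.1335 0.0314] [275. 220.] [ 253  198   45   44 1529]
disc yellow [0.6362 0.1285 0.0922] [265. 168.] [ 222  131   97   91 3627]
```

```bash
python3 -m pendant '[[[-1,1,5],[0,0,0]],[[-1,1,18],[0,0,0]],[[-1,1,36],[0,0,0]],[[-1,1,54],[0,0,0]],[[-1,1,72],[0,0,0]],[[-1,1,88],[0,0,0]],[[-1,1,100],[0,0,0]],[[-1,1,107],[0,0,0]],[[-1,1,111],[0,0,0]],[[-1,1,111],[0,0,0]]]'
python3 -m pendant '[[[0,0,0],[0,0,0]],[[0,0,0],[0,0,0]],[[0,0,0],[0,0,0]],[[0,0,0],[0,0,0]],[[0,0,0],[0,0,0]],[[0,0,0],[0,0,0]],[[0,0,0],[0,0,0]],[[0,0,0],[0,0,0]],[[0,0,0],[0,0,0]],[[0,0,0],[0,0,0]]]' 0
python3 -m pendant '[[[0,0,-3],[0,0,0]],[[0,0,-10],[0,0,0]],[[0,0,-24],[0,0,0]],[[0,0,-42],[0,0,0]],[[0,0,-62],[0,0,0]],[[0,0,-82],[0,0,0]],[[0,0,-100],[0,0,0]],[[0,0,-113],[0,0,0]],[[0,0,-122],[0,0,0]],[[0,0,-124],[0,0,0]]]'
```

```text
time_s: 24.3
tcp_pos: [0.6397, 0.1325, 0.1807]
ee_rot: [[-1.0, -0.002, -0.0], [-0.002, 1.0, -0.0], [0.0, -0.0, -1.0]]
wrist_force: [-0.7, 0.8, -0.1]
gripper_width: 0.999
gripper_force: 0.0
time_s: 25.3
tcp_pos: [0.6397, 0.1326, 0.1809]
ee_rot: [[-1.0, -0.002, -0.0], [-0.002, 1.0, -0.0], [0.0, -0.0, -1.0]]
wrist_force: [0.0, -0.9, 0.8]
gripper_width: 0.359
gripper_force: 30.0
time_s: 26.3
tcp_pos: [0.64, 0.1327, 0.3065]
ee_rot: [[-1.0, -0.002, 0.002], [-0.002, 1.0, 0.001], [-0.002, 0.001, -1.0]]
wrist_force: [1.3, 0.4, -1.4]
gripper_width: 0.358
gripper_force: 30.0
```

```bash
python3 -m pendant '[[[4,2,0],[0,0,0]],[[15,7,0],[0,0,0]],[[34,17,0],[0,0,0]],[[57,28,0],[0,0,0]],[[82,40,0],[0,0,0]],[[107,52,0],[0,0,0]],[[132,65,0],[0,0,0]],[[157,77,0],[0,0,0]],[[180,88,0],[0,0,0]],[[198,97,0],[0,0,0]]]'
python3 -m pendant '[[[12,6,0],[0,0,0]],[[19,9,0],[0,0,0]],[[22,11,0],[0,0,0]],[[22,11,0],[0,0,0]],[[22,11,0],[0,0,0]]]'
python3 - <<'E'
from h import *
c=cap("wrist","w6"); s=r.sense(); t=s["tcp_pos"]; print(t)
measure(c,None,.144,("blue",(.42,.22)),.036)
E
```

```text
time_s: 27.3
tcp_pos: [0.4391, 0.2294, 0.3042]
ee_rot: [[-1.0, -0.003, -0.002], [-0.003, 1.0, -0.001], [0.002, -0.001, -1.0]]
wrist_force: [1.1, 1.2, -0.7]
gripper_width: 0.358
gripper_force: 30.0
time_s: 27.8
tcp_pos: [0.4199, 0.2402, 0.3048]
ee_rot: [[-1.0, -0.001, 0.0], [-0.001, 1.0, -0.0], [-0.0, -0.0, -1.0]]
wrist_force: [0.0, -0.1, -0.9]
gripper_width: 0.355
gripper_force: 30.0
[0.41997261 0.24015105 0.30478388]
disc blue [0.4192 0.2422 0.0907] [275. 162.] [ 229  132   93   67 3968]
```

View pics/w6.png

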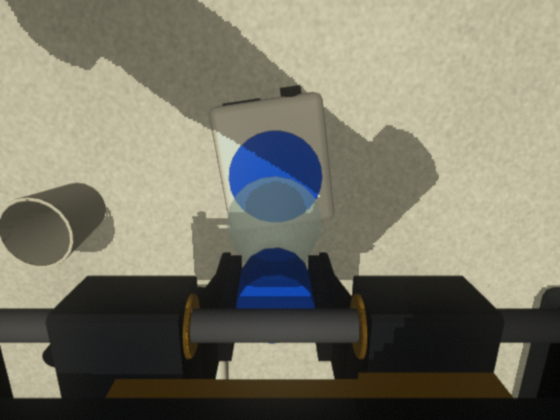

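The blue plate (275,176) and the held flask (275,235) are in line. I lower it.

```bash
python3 -m pendant '[[[0,1,4],[0,0,0]],[[0.5,1,15],[0,0,0]],[[0.5,1,32],[0,0,0]],[[0.5,1,52],[0,0,0]],[[0.5,1,73],[0,0,0]],[[0.5,1,92],[0,0,0]],[[0.5,1,106],[0,0,0]],[[0.5,1,115],[0,0,0]],[[0.5,1,119],[0,0,0]],[[0.5,1,121],[0,0,0]]]'
python3 -m pendant '[[[0,0,0],[0,0,0]],[[0,0,0.5],[0,0,0]],[[0,0,1],[0,0,0]],[[0,0,1.5],[0,0,0]],[[0,0,2],[0,0,0]],[[0,0,2],[0,0,0]],[[0,0,2],[0,0,0]]]'
```

```text
time_s: 28.85
tcp_pos: [0.4191, 0.2412, 0.1836]
ee_rot: [[-1.0, -0.002, -0.0], [-0.002, 1.0, -0.0], [0.0, -0.0, -1.0]]
wrist_force: [-1.2, 0.0, -0.5]
gripper_width: 0.358
gripper_force: 30.0
time_s: 29.55
tcp_pos: [0.419, 0.2413, 0.182]
ee_rot: [[-1.0, -0.002, 0.0], [-0.002, 1.0, 0.0], [-0.0, 0.0, -1.0]]
wrist_force: [-0.1, -0.1, -1.0]
gripper_width: 0.356
gripper_force: 30.0
```

```bash
python3 -m pendant '[[[0,0,0.5],[0,0,0]],[[0,0,1],[0,0,0]],[[0,0,1.4],[0,0,0]],[[0,0,1.4],[0,0,0]],[[0,0,1.4],[0,0,0]]]'
```

```text
time_s: 30.05
tcp_pos: [0.4191, 0.2413, 0.1808]
ee_rot: [[-1.0, -0.002, 0.0], [-0.002, 1.0, 0.0], [-0.0, 0.0, -1.0]]
wrist_force: [-0.4, -0.6, 2.4]
gripper_width: 0.357
gripper_force: 30.0
```

```bash
python3 -m pendant '[[[0,0,0],[0,0,0]],[[0,0,0],[0,0,0]],[[0,0,0],[0,0,0]],[[0,0,0],[0,0,0]],[[0,0,0],[0,0,0]],[[0,0,0],[0,0,0]],[[0,0,0],[0,0,0]],[[0,0,0],[0,0,0]],[[0,0,0],[0,0,0]],[[0,0,0],[0,0,0]]]' 1
python3 -m pendant '[[[0,0,-3],[0,0,0]],[[0,0,-12],[0,0,0]],[[0,0,-26],[0,0,0]],[[0,0,-44],[0,0,0]],[[0,0,-62],[0,0,0]],[[0,0,-80],[0,0,0]],[[0,0,-95],[0,0,0]],[[0,0,-106],[0,0,0]],[[0,0,-111],[0,0,0]],[[0,0,-111],[0,0,0]]]'
python3 -m pendant '[[[-5,-8,0],[0,0,0]],[[-16,-28,0],[0,0,0]],[[-32,-58,0],[0,0,0]],[[-51,-93,0],[0,0,0]],[[-71,-129,0],[0,0,0]],[[-91,-165,0],[0,0,0]],[[-110,-200,0],[0,0,0]],[[-130,-236,0],[0,0,0]],[[-149,-271,0],[0,0,0]],[[-169,-306,0],[0,0,0]]]'
python3 -m pendant '[[[-18,-33,0],[0,0,0]],[[-34,-62,0],[0,0,0]],[[-46,-84,0],[0,0,0]],[[-53,-97,0],[0,0,0]],[[-55,-102,0],[0,0,0]],[[-55,-102,0],[0,0,0]]]'
python3 - <<'E'
from h import *
c=cap("wrist"); s=r.sense(); t=s["tcp_pos"]; print(t)
measure(c,("yellow",(.643,-.167)),.120,None)
E
```

```text
time_s: 31.05
tcp_pos: [0.419, 0.2413, 0.1805]
ee_rot: [[-1.0, -0.002, -0.0], [-0.002, 1.0, -0.0], [0.0, -0.0, -1.0]]
wrist_force: [-0.4, -0.0, 0.3]
gripper_width: 0.994
gripper_force: 0.0
time_s: 32.05
tcp_pos: [0.4191, 0.2414, 0.2922]
ee_rot: [[-1.0, -0.002, 0.001], [-0.002, 1.0, 0.001], [-0.001, 0.001, -1.0]]
wrist_force: [0.2, 0.7, -0.2]
gripper_width: 1.0
gripper_force: 0.0
time_s: 33.05
tcp_pos: [0.5887, -0.0667, 0.2903]
ee_rot: [[-1.0, -0.001, -0.002], [-0.001, 1.0, -0.0], [0.002, -0.0, -1.0]]
wrist_force: [1.3, 0.9, -0.2]
gripper_width: 0.999
gripper_force: 0.0
time_s: 33.65
tcp_pos: [0.6435, -0.1666, 0.2907]
ee_rot: [[-1.0, -0.001, -0.001], [-0.001, 1.0, 0.0], [0.001, 0.0, -1.0]]
wrist_force: [0.3, 0.2, 0.2]
gripper_width: 0.997
gripper_force: 0.0
[ 0.64331783 -0.16595415  0.291181  ]
cap yellow [ 0.6411 -0.1646  0.0372] [275. 205.] [ 254  181   43   49 1642]
```

Unchanged. I descend to TCP z 0.157, grip and lift.

```bash
python3 -m pendant '[[[0,-1,5],[0,0,0]],[[0,-1,20],[0,0,0]],[[0,-1,42],[0,0,0]],[[0,-1,64],[0,0,0]],[[0,-1,86],[0,0,0]],[[0,-1,106],[0,0,0]],[[0,-1,122],[0,0,0]],[[0,-1,131],[0,0,0]],[[0,-1,134],[0,0,0]],[[0,-1,134],[0,0,0]]]'
python3 -m pendant '[[[0,0,0],[0,0,0]],[[0,0,0],[0,0,0]],[[0,0,0],[0,0,0]],[[0,0,0],[0,0,0]],[[0,0,0],[0,0,0]],[[0,0,0],[0,0,0]],[[0,0,0],[0,0,0]],[[0,0,0],[0,0,0]],[[0,0,0],[0,0,0]],[[0,0,0],[0,0,0]]]' 0
python3 -m pendant '[[[0,0,-3],[0,0,0]],[[0,0,-12],[0,0,0]],[[0,0,-30],[0,0,0]],[[0,0,-52],[0,0,0]],[[0,0,-76],[0,0,0]],[[0,0,-100],[0,0,0]],[[0,0,-122],[0,0,0]],[[0,0,-138],[0,0,0]],[[0,0,-146],[0,0,0]],[[0,0,-148],[0,0,0]]]'
```

```text
time_s: 34.7
tcp_pos: [0.6438, -0.1669, 0.1578]
ee_rot: [[-1.0, -0.003, 0.0], [-0.003, 1.0, -0.0], [-0.0, -0.0, -1.0]]
wrist_force: [0.3, 0.7, -0.1]
gripper_width: 0.998
gripper_force: 0.0
time_s: 35.7
tcp_pos: [0.6437, -0.1673, 0.1575]
ee_rot: [[-1.0, -0.002, -0.0], [-0.002, 1.0, 0.0], [0.0, 0.0, -1.0]]
wrist_force: [0.8, -0.6, -0.8]
gripper_width: 0.358
gripper_force: 30.0
time_s: 36.7
tcp_pos: [0.6439, -0.1673, 0.307]
ee_rot: [[-1.0, -0.002, 0.002], [-0.002, 1.0, -0.0], [-0.002, -0.0, -1.0]]
wrist_force: [-0.5, 0.5, -0.8]
gripper_width: 0.36
gripper_force: 30.0
```

```bash
python3 -m pendant '[[[0,4,0],[0,0,0]],[[0,15,0],[0,0,0]],[[1,34,0],[0,0,0]],[[2,59,0],[0,0,0]],[[3,87,0],[0,0,0]],[[3,115,0],[0,0,0]],[[4,143,0],[0,0,0]],[[4,171,0],[0,0,0]],[[5,199,0],[0,0,0]],[[6,227,0],[0,0,0]]]'
python3 -m pendant '[[[0,25,0],[0,0,0]],[[1,46,0],[0,0,0]],[[1,60,0],[0,0,0]],[[1,67,0],[0,0,0]],[[1,68,0],[0,0,0]],[[1,68,0],[0,0,0]],[[1,68,0],[0,0,0]]]'
python3 - <<'E'
from h import *
c=cap("wrist","w7"); s=r.sense(); t=s["tcp_pos"]; print(t)
measure(c,None,.144,("yellow",(.635,.11)),.036)
E
```

```text
time_s: 37.7
tcp_pos: [0.6365, 0.0624, 0.3049]
ee_rot: [[-1.0, -0.003, -0.001], [-0.003, 1.0, -0.0], [0.001, -0.0, -1.0]]
wrist_force: [0.5, 0.1, -0.8]
gripper_width: 0.359
gripper_force: 30.0
time_s: 38.4
tcp_pos: [0.6362, 0.1269, 0.3056]
ee_rot: [[-1.0, -0.001, -0.0], [-0.001, 1.0, -0.0], [0.0, -0.0, -1.0]]
wrist_force: [-0.0, 0.3, -0.9]
gripper_width: 0.359
gripper_force: 30.0
[0.63622813 0.12679306 0.30561503]
disc yellow [0.6361 0.129  0.0916] [275. 166.] [ 229  132   93   78 4633]
```

View pics/w7.png

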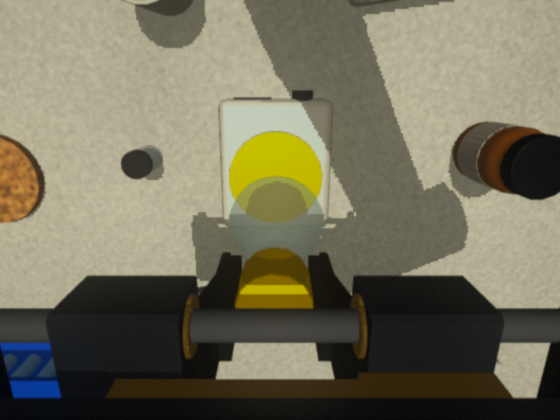

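The yellow plate (276,177) and the held flask (277,235) are in line. I lower it.

```bash
python3 -m pendant '[[[0,1,4],[0,0,0]],[[0,1,15],[0,0,0]],[[0,1,32],[0,0,0]],[[0,1,52],[0,0,0]],[[0,1,73],[0,0,0]],[[0,1,92],[0,0,0]],[[0,1,106],[0,0,0]],[[0,1,115],[0,0,0]],[[0,1,119],[0,0,0]],[[0,1,121],[0,0,0]]]'
python3 -m pendant '[[[0,0,0],[0,0,0]],[[0,0,0.5],[0,0,0]],[[0,0,1],[0,0,0]],[[0,0,1.5],[0,0,0]],[[0,0,2],[0,0,0]],[[0,0,2],[0,0,0]],[[0,0,2],[0,0,0]]]'
```

```text
time_s: 39.45
tcp_pos: [0.6364, 0.1287, 0.1845]
ee_rot: [[-1.0, -0.002, 0.0], [-0.002, 1.0, -0.0], [-0.0, -0.0, -1.0]]
wrist_force: [-0.9, 0.0, -0.6]
gripper_width: 0.358
gripper_force: 30.0
time_s: 40.15
tcp_pos: [0.6362, 0.1287, 0.1825]
ee_rot: [[-1.0, -0.002, -0.0], [-0.002, 1.0, -0.0], [0.0, -0.0, -1.0]]
wrist_force: [0.4, 0.3, -1.1]
gripper_width: 0.358
gripper_force: 30.0
```

```bash
python3 -m pendant '[[[0,0,0.5],[0,0,0]],[[0,0,1],[0,0,0]],[[0,0,1.4],[0,0,0]],[[0,0,1.4],[0,0,0]],[[0,0,1.4],[0,0,0]]]'
```

```text
time_s: 40.65
tcp_pos: [0.6364, 0.1287, 0.1815]
ee_rot: [[-1.0, -0.002, 0.001], [-0.002, 1.0, 0.0], [-0.001, 0.0, -1.0]]
wrist_force: [-0.6, 0.2, 1.0]
gripper_width: 0.36
gripper_force: 30.0
```

```bash
python3 -m pendant '[[[0,0,0],[0,0,0]],[[0,0,0],[0,0,0]],[[0,0,0],[0,0,0]],[[0,0,0],[0,0,0]],[[0,0,0],[0,0,0]],[[0,0,0],[0,0,0]],[[0,0,0],[0,0,0]],[[0,0,0],[0,0,0]],[[0,0,0],[0,0,0]],[[0,0,0],[0,0,0]]]' 1
python3 -m pendant '[[[0,0,-3],[0,0,0]],[[0,0,-12],[0,0,0]],[[0,0,-26],[0,0,0]],[[0,0,-44],[0,0,0]],[[0,0,-62],[0,0,0]],[[0,0,-80],[0,0,0]],[[0,0,-95],[0,0,0]],[[0,0,-106],[0,0,0]],[[0,0,-111],[0,0,0]],[[0,0,-111],[0,0,0]]]'
python3 -m pendant '[[[0,-5,0],[0,0,0]],[[0,-20,0],[0,0,0]],[[0,-40,0],[0,0,0]],[[0,-60,0],[0,0,0]],[[0,-80,0],[0,0,0]],[[0,-95,0],[0,0,0]],[[0,-100,0],[0,0,0]],[[0,-100,0],[0,0,0]],[[0,-100,0],[0,0,0]]]'
python3 - <<'E'
from h import *
a=cap("scene","scene2");b=cap("side","side2")
P={"red":(.4225,-.2547),"blue":(.419,.2413),"yellow":(.6363,.1287)}
for k,p in P.items():
    B=[]
    for c in (a,b):
        m,ce,st=blob(mask(c,k),proj(c,[*p,.13])); B.append(ce); print(k,ce.round(),proj(c,[*p,.13]).round(),st[2:])
    print(tri([a,b],B))
cv2.imwrite("pics/final.png",np.hstack([cv2.resize(c["frame"][60:360,150:450],(400,400)) for c in (a,b)])[:,:,::-1])
E
```

```text
time_s: 41.65
tcp_pos: [0.6362, 0.1287, 0.1811]
ee_rot: [[-1.0, -0.002, 0.0], [-0.002, 1.0, 0.0], [-0.0, 0.0, -1.0]]
wrist_force: [-0.6, 0.4, -0.2]
gripper_width: 0.995
gripper_force: 0.0
time_s: 42.65
tcp_pos: [0.6364, 0.1287, 0.2932]
ee_rot: [[-1.0, -0.002, 0.002], [-0.002, 1.0, 0.001], [-0.002, 0.001, -1.0]]
wrist_force: [0.6, 1.0, -0.0]
gripper_width: 1.0
gripper_force: 0.0
time_s: 43.55
tcp_pos: [0.6364, 0.0287, 0.2921]
ee_rot: [[-1.0, -0.002, 0.0], [-0.002, 1.0, 0.0], [-0.0, 0.0, -1.0]]
wrist_force: [0.5, 0.1, 0.3]
gripper_width: 0.998
gripper_force: 0.0
red [248. 161.] [251. 128.] [25 11 98]
red [332. 127.] [331. 128.] [ 11  14 131]
[ 0.42967258 -0.27649351  0.0689776 ]
blue [398. 196.] [398. 196.] [ 16  17 213]
blue [314. 258.] [313. 259.] [ 17  22 321]
[0.41740114 0.23967946 0.12971996]
yellow [286. 214.] [285. 213.] [ 15  18 234]
yellow [210. 208.] [210. 209.] [ 15  18 231]
[0.63544416 0.12902262 0.13026932]
```

View pics/final.png

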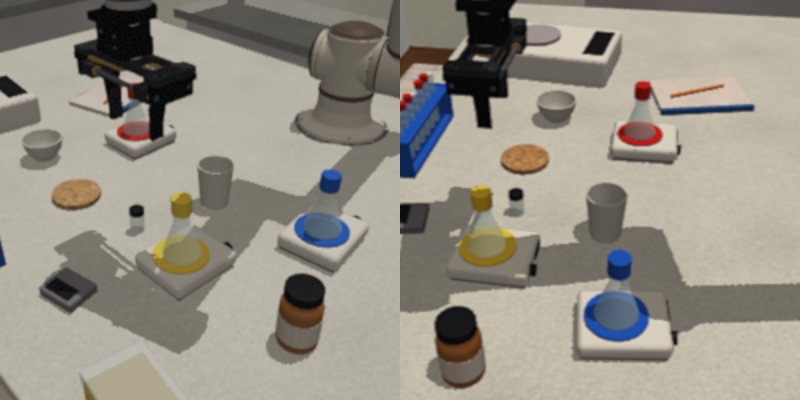

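The final picture shows all three flasks upright on plates of their own colour: red at (643,130), blue at (617,310) and yellow at (487,240) in the right half. Blue and yellow triangulate to about 2 mm from their plate centres. In the scene view the gripper hides the red cap, but in the side view it is within 1–2 px of where it should be.

```bash
python3 -c "from station import r; print(r.finish_job())"
```

```text
the job is handed in; nothing more can be done
None
```

The job is handed in: all three flasks stand upright near the middle of their own-colour plates (the yellow one was parked on the cork mat on the way), none was dropped, and the beaker and jar were left alone; the verdict itself was not shown.

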